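Clamp a sharpening stone in its holder

ROBOT

A 6-joint arm with a two-finger parallel gripper is mounted at the origin on the work surface. World frame = base frame: x ahead of the robot, y to its left, z up, the work surface at z = 0. Lengths are in m, angles in degrees, forces in N, time in s.
With the tool pointing down it reaches from about 0.25 to 0.725 m from the base axis. Payload 9.7 kg.
Tool frame: the origin (TCP) lies at the very end of the fingers, on their centre line; the grasp point (between the pads) lies 19 mm behind it; z points along the fingers, y is the direction in which the jaws open and shut (so a half turn about z gives the same grasp; the last joint's range is limited). The gripper opens to 85 mm and grips with 20 to 120 N. Pads are 22 mm wide; open, the fingers measure 114 mm over their backs; the gripper's body (76 mm by 85 mm) begins 54 mm behind the grasp point. The pads swing forward as they close: fully open they stand 13 mm farther back than shut.
Start: joints at [68.526, 4.979, 10.078, 95.1, 0, 90], TCP at [0.201, 0.512, 0.231] pointing down, gripper open.
Joint ranges: [-179.16, 179.16], [-48.56, 103.87], [-65.8, 70.77], [-126.05, 130.52], [-82.76, 87.17], [-180, 180]. Speed limits (degrees/s): [127.2, 127.2, 147.25, 180, 180, 180].

INTERFACE

Orientations are given as [roll, pitch, yaw] about the fixed x, y, z axes, in that order (R = Rz(yaw) Ry(pitch) Rx(roll)).
In Python, from workcell import bot gives the robot as it stands.
- The arm moves only by the shell command python3 -m pendant 'ROWS' [FORCE]. ROWS is JSON, a list that holds one entry, the list of rows, each a list of 7 numbers: the shift along the tool's x, y, z in cm, then the turn, a rotation vector about the tool's x, y, z in rad, then the opening in per cent of the stroke, from 0 (shut) to 100 (fully open). In form: [[[dx, dy, dz, ax, ay, az, gripper], ...]]. A call has 1 to 5 rows; each row shifts and turns the pose as measured when the row begins, along the tool's axes as they then stand; what a row does not reach is not made up. A row lasts 1/12 s, in which the tool goes at most 41.7 mm and 7.16 degrees, less where a joint would pass 70% of its speed; a pose out of reach is approached as far as the arm can. A call with a gripper value outside its range is refused whole. The fingers move at their own pace and stop on an object; FORCE is the grip in N (left out, the last holds). Time passes only in rows, so rows that do not move let the fingers close. It gives the time, the measured TCP pose, the force and the opening at its end, in the units of the state.
- bot.get_obs(): the state, without advancing time (a new reading comes with each control period).
- bot.camera(name): name is "side" or "top" or "wrist"; returns the picture (400x640x3 uint8, red, green, blue); there is no depth.
- bot.get_calibration(name): a dict with "intrinsics" (3x3 intrinsics, pixels), "pose" (4x4, takes a point from camera to world coordinates); the wrist camera has in their place "T_tool_cam" (4x4, takes a point from camera to tool coordinates, whose origin is the TCP and whose axes are the flange's). Camera axes: x right, y down, z forward; pixel columns grow to the right and rows downward; lengths in m; the calibration is good to about 2 mm. A picture is of the moment at which its call begins: read the wrist's pose just before it. get_calibration takes no time and is no camera call.
- bot.job_done(): hands the job in, once; it reports no verdict.
Trained networks look in the newest picture that a camera, given by its name, has taken for a name from the list of things; names that differ only in an ending like _2 or _b are one class to them, and where a whole thing is asked for, a point or a joint stands for the part that bears it (a point fixed in the world has none). Each returns a list of dicts, best first, with "confidence" (0 to 1); they miss things now and then, are a little off and sometimes report something else, mostly with a low value. They report only what shows in the picture. A call takes as long as a camera call. They do not tell look-alikes from the thing itself.
- bot.masks_of(camera, thing): "pixels" (400x640 bool, what is visible of it) and "extent" ([left, top, right, bottom] in pixels, round what is visible of it).
- bot.mark_of(camera, thing): "uv" ([column, row] in pixels: a listed point, or the origin of a listed thing).
The state is a dict: "time": time; "q": joint angles; "qd": joint speeds; "joint_efforts": joint torques, N m; "ee_pos": TCP position; "tcp_rot": TCP orientation; "wrist_force": force on the tool from outside, world axes, zero at the start; "torque": the same for the moment, N m; "opening": finger opening in m.
Only numpy, scipy, OpenCV 4.12 (cv2) and the standard library are available. Lean on these libraries where they do the work, as an engineer would, in place of code of your own. Each camera call takes 0.05 s, during which the arm holds its last target. There are 200 camera calls.

TASK

Get the grey-green sharpening stone clamped for honing: first put the small chalk-white dressing stone that lies on the blue stone holder's bed into the black tray, then lay the grey-green stone flat on the bed, centred and square between the fixed stop and the jaw, and let go of it. Then turn the knurled brass thumbscrew clockwise until the jaw has closed on the stone, and stop when you feel the resistance rise: the stone must be held firmly, but the screw must not be overtightened. Leave the other two stones and the cork block where they are.

Things in the scene. Friction and masses are not known exactly. Their poses are not given: they have to be found in the camera images.
- green_stone_center (a point): Centre of the grey-green sharpening stone (darker band round its foot), 50 x 150 x 30 mm along its x, y, z, about 0.5 kg, lying flat. It starts on the drying mat in any of three places; a brick-red and an ochre stone of the same size lie in the other two.
- mat: Drying mat, fixed, black with grey ribs, 330 x 190 mm (x, y), 6 mm thick; left or right of the robot, the holder being on the other side. Origin on the table, 40 mm towards -x from the mat's centre. The three stones on it lie roughly along its y, centres about 105 mm apart in x.
- dressing_center (a point): Centre of the chalk-white dressing stone, 28 x 70 x 28 mm along its x, y, z, about 0.12 kg. It starts flat on the holder's bed, askew.
- tray: Black open tray, fixed, outside 100 x 120 x 22 mm (x, y, z), walls and floor 4 mm thick. Origin: centre of its underside, on the table.
- holder_bed (a point): Centre of the top of the blue fixed holder's bed, 22 mm above the table; x across, y lengthwise from stop to thumbscrew, z up. The bed is a black rubber rib 40 mm wide; the base plate under it is 80 mm wide, its top 12 mm lower, from y = -110 to 190 mm. The fixed stop's face is at y = -85 mm, its top 22 mm above the bed. A stone lies lengthwise along y; against the stop its centre is at y = -10 mm.
- jaw_face (a point): Centre of the black rubber face of the sliding jaw that presses the stone, 12 mm above the bed; jaw 56 mm wide, 16 mm thick, top 22 mm above the bed. The rubber gives about 1 mm per 16 N. It stands at the holder's y = 85 mm minus 5 mm per rad of thumbscrew angle; at the start the stone has 9 to 15 mm to spare between stop and jaw. Only the thumbscrew moves it.
- thumbscrew_grip (a point): Point on the thumbscrew's vertical axis at the height to grip it, 56 mm above the table, at the holder's y = 150 mm. Its brass knurled head is round, 34 mm in diameter, from 38 to 68 mm above the table, with a black mark on top; the housing under it is 56 mm wide, its top 32 mm above the table. The head does not rise or sink.
- thumbscrew (a joint): Thumbscrew angle, rad; grows clockwise seen from above, closing the jaw 5 mm per rad. Starts between 1.0 and 2.2; the jaw meets a stone lying against the stop at about 4.0. Running free takes a steady 0.1 N m; once the stone is pinched it rises by about 0.4 N m per rad, and 0.2 to 0.3 N m in all (0.25 to 0.5 rad past first touch) is right. It stays put, easing back slightly when let go.
- red_stone_center (a point): Centre of the brick-red stone, 50 x 150 x 30 mm, lying on the mat. To be left alone.
- ochre_stone_center (a point): Centre of the ochre stone, 50 x 150 x 30 mm, lying on the mat. To be left alone.
- cork_center (a point): Centre of a cork block, 55 x 40 x 30 mm, on the table between mat and holder. To be left alone.
Things that resemble listed ones, but are neither listed nor needed, are in the scene too. Of the things that look like the part that bears dressing_center, the largest one is meant.

How it is judged:
By the outcome, as a careful person would: the job done as asked, in the order asked, and still so for the second after the job is handed in, with the robot touching nothing.
It also fails if it takes over 72 s, if anything falls off the work surface, if the arm or the gripper's body presses on something with over 40 N, if the wrist force passes 120 N, or if a joint passes its speed limit or range.

## Working session

There is one attempt and no reset: what is moved stays moved. The work goes in short steps, Python scripts to look and compute and a shell command to move; the robot and the scene stay as the last step left them, time stands still between calls to the robot, and variables do not carry over. Pictures are saved under pics/ and viewed, about 8 in all and at most 12, crops included, and the job is handed in when it is done.

```bash
mkdir -p pics; cat > h.py <<'E'
import numpy as np, cv2
from workcell import bot
from scipy.spatial.transform import Rotation as R
def pose():
    o=bot.get_obs(); T=np.eye(4); T[:3,:3]=R.from_euler('xyz',o['tcp_rot'],degrees=True).as_matrix(); T[:3,3]=o['ee_pos']; return T
def cal(n):
    c=bot.get_calibration(n); K=np.array(c['intrinsics'])
    return K, (np.array(c['pose']) if 'pose' in c else pose()@np.array(c['T_tool_cam']))
def world(n,uv,z,C=None):
    K,T=C or cal(n); d=T[:3,:3]@np.linalg.inv(K)@[uv[0],uv[1],1]; o=T[:3,3]; return o+d*(z-o[2])/d[2]
def proj(n,p,C=None):
    K,T=C or cal(n); q=np.linalg.inv(T)@np.r_[p,1]; q=K@q[:3]; return q[:2]/q[2]
def shot(n,f=None):
    im=bot.camera(n); 
    if f: cv2.imwrite('pics/'+f,im[:,:,::-1])
    return im
E
python3 - <<'E'
from h import *
print(bot.get_obs())
a=shot('top','top0.png')
Z=dict(green_stone_center=.021,red_stone_center=.021,ochre_stone_center=.021,dressing_center=.036,mat=0,tray=0,holder_bed=.022,jaw_face=.034,thumbscrew_grip=.056,cork_center=.015)
for n in ['top','side']:
    if n=='side': shot('side','side0.png')
    C=cal(n); print(n,C[1][:3,3])
    for t,z in Z.items():
        for d in bot.mark_of(n,t)[:4]: print(t,np.round(d['uv'],1),round(d['confidence'],2),np.round(world(n,d['uv'],z,C),4))
E
```

```text
{'time': 0.0, 'q': array([6.85261208e+01, 5.01077065e+00, 1.00350012e+01, 9.50991142e+01,
       3.05707822e-04, 8.99999350e+01]), 'qd': array([-0.01570858,  0.00248822, -0.1017922 ,  0.09792308,  0.03943771,
       -0.03320161]), 'joint_efforts': array([ 2.79282962e-03, -5.20392072e+01,  4.64804792e+01,  1.63556373e-02,
        2.81374207e-05,  6.22565295e-06]), 'ee_pos': array([0.20125925, 0.51161438, 0.23059113]), 'tcp_rot': array([-1.79925116e+02, -3.05792545e-04,  1.58526185e+02]), 'wrist_force': array([0.00321675, 0.32625856, 0.67973803]), 'torque': array([-0.07566302,  0.01089296,  0.00584424]), 'opening': 0.0852782916849703}
top [0.46723416 0.06400294 0.92432302]
green_stone_center [230.9 263.1] 0.93 [0.4242 0.2346 0.021 ]
green_stone_center [451.9 236.9] 0.39 [ 0.4888 -0.2361  0.021 ]
red_stone_center [222.3 215.1] 0.66 [0.5255 0.2566 0.021 ]
ochre_stone_center [236.  165.4] 0.62 [0.6334 0.2313 0.021 ]
dressing_center [453.  234.4] 0.6 [ 0.4938 -0.2335  0.036 ]
dressing_center [458.4 287.4] 0.59 [ 0.3832 -0.2442  0.036 ]
dressing_center [414.2 174.6] 0.56 [ 0.6196 -0.1509  0
[... 577 characters left out ...]
41  0.021 ]
red_stone_center [302.  172.1] 0.59 [0.5212 0.2438 0.021 ]
red_stone_center [310.8 302. ] 0.54 [ 0.4879 -0.2218  0.021 ]
ochre_stone_center [335.2 169.9] 0.93 [0.6206 0.2435 0.021 ]
dressing_center [261.2 320.9] 0.9 [ 0.3787 -0.2672  0.036 ]
dressing_center [314.2 298.6] 0.71 [ 0.4947 -0.2249  0.036 ]
dressing_center [359.8 274.4] 0.58 [ 0.6068 -0.1708  0.036 ]
dressing_center [336.2 169.9] 0.15 [0.6195 0.2237 0.036 ]
mat [284.8 181.1] 0.55 [0.4689 0.2334 0.    ]
tray [368.5 232.8] 0.88 [ 0.6675 -0.007   0.    ]
holder_bed [311.7 303. ] 0.92 [ 0.4894 -0.2254  0.022 ]
thumbscrew_grip [313.7 243.5] 0.49 [ 0.5124 -0.0811  0.056 ]
cork_center [315.9 220.5] 0.67 [0.5349 0.0396 0.015 ]
```

View pics/top0.png

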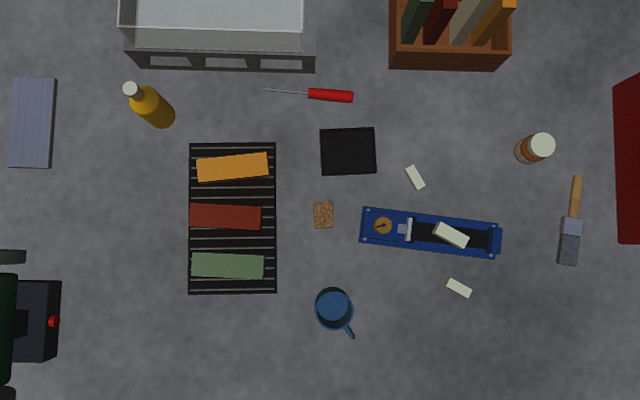

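The top picture shows the green stone at (228,265), red (225,216) and ochre (232,167) on the mat, the holder from (362,222) to (500,240) with the thumbscrew at left (383,225), the tray at (348,151) and the cork at (323,214). Three white stones could be dressing_center: (451,235) on the bed, (415,177) and (459,288) on the table. The one on the bed fits, being the largest and lying on the bed. I'll confirm that in a crop.

```bash
cat >> h.py <<'E'
def rects(n,t,z,C=None):
    """oriented rectangles of masks projected to height z: conf, centre px, world centre, long/short, angle of long side (deg, world)"""
    C=C or cal(n); out=[]
    for d in bot.masks_of(n,t):
        m=d['pixels'].astype(np.uint8)
        cs=max(cv2.findContours(m,0,1)[0],key=cv2.contourArea)[:,0]
        P=np.array([world(n,p,z,C)[:2] for p in cs],np.float32)
        (c,s,a)=cv2.minAreaRect(P*1000)
        if s[0]<s[1]: a+=90; s=s[::-1]
        a=(a+90)%180-90
        out.append((round(d['confidence'],2),cs.mean(0).round(),np.round(c,1),np.round(s,1),round(a,1)))
    return out
E
python3 - <<'E'
from h import *
im=shot('top'); cv2.imwrite('pics/crop.png',cv2.resize(im[140:310,340:520],None,fx=3.4,fy=3.4,interpolation=2)[:,:,::-1])
for t,z in [('dressing_center',.05),('green_stone_center',.036),('tray',.022),('holder_bed',.01),('thumbscrew_grip',.068)]:
    for r in rects('top',t,z): print(t,*r)
E
```

```text
dressing_center 0.92 [450. 235.] [ 491.9 -221.4] [76.4 34.7] 61.2
dressing_center 0.79 [414. 178.] [ 611.1 -147. ] [52.4 25.7] 30.1
dressing_center 0.62 [457. 287.] [ 385.1 -237. ] [57.8 22.7] 62.1
green_stone_center 0.85 [227. 265.] [420.4 238.7] [152.5  50.8] 88.4
tray 0.66 [347. 151.] [670.3  -8.2] [120.4 103. ] -86.0
holder_bed 0.74 [429. 233.] [ 497.3 -192.5] [310.   81.1] 83.9
thumbscrew_grip 0.58 [382. 225.] [509.1 -77.5] [32.7 32.7] -89.5
```

View pics/crop.png

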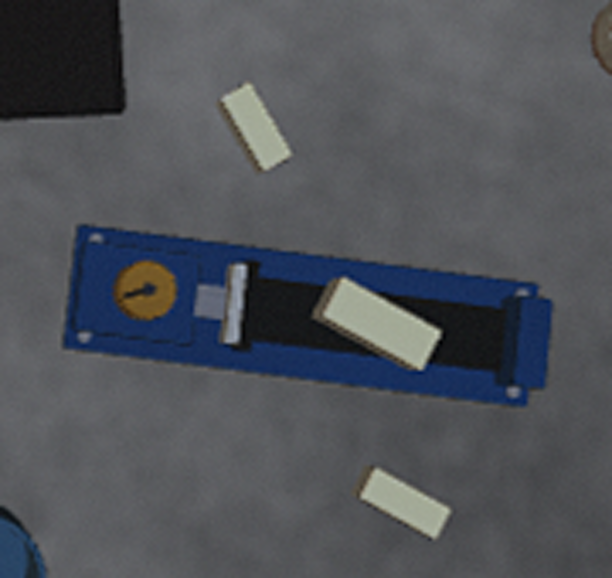

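Confirmed: the stone meant lies on the bed at crop (380,322). The other two are smaller and lie off the holder. I'll turn the tool to yaw 61° and move above it.

```bash

python3 -m pendant '[[[0,0,0,0,0,0.122,60],[0,0,0,0,0,0.122,60],[0,0,0,0,0,0.122,60],[0,0,0,0,0,0.122,60],[0,0,0,0,0,0.122,60]]]' 40 >/dev/null
python3 -m pendant '[[[0,0,0,0,0,0.122,60],[0,0,0,0,0,0.122,60],[0,0,0,0,0,0.122,60],[0,0,0,0,0,0.122,60],[0,0,0,0,0,0.122,60]]]' >/dev/null
python3 -m pendant '[[[0,0,0,0,0,0.122,60],[0,0,0,0,0,0.122,60],[0,0,0,0,0,0.122,60],[0,0,0,0,0,0.122,60]]]'
python3 -m pendant '[[[-2.5,3.05,0,0,0,0,60],[-2.5,3.05,0,0,0,0,60],[-2.5,3.05,0,0,0,0,60],[-2.5,3.05,0,0,0,0,60],[-2.5,3.05,0,0,0,0,60]]]' 
python3 -m pendant '[[[-2.5,3.05,0,0,0,0,60],[-2.5,3.05,0,0,0,0,60],[-2.5,3.05,0,0,0,0,60],[-2.5,3.05,0,0,0,0,60],[-2.5,3.05,0,0,0,0,60]]]' 
python3 -m pendant '[[[-2.5,3.05,0,0,0,0,60],[-2.5,3.05,0,0,0,0,60],[-2.5,3.05,0,0,0,0,60],[-2.5,3.05,0,0,0,0,60],[-2.5,3.05,0,0,0,0,60]]]'
```

```text
time: 2.57
ee_pos: [0.2391, 0.4936, 0.2312]
tcp_rot: [-178.0, 0.1, 63.3]
wrist_force: [0.1, 0.4, 0.2]
opening: 0.0513
time: 2.98
ee_pos: [0.322, 0.3096, 0.223]
tcp_rot: [-177.9, 0.2, 63.3]
wrist_force: [1.0, 0.5, 0.3]
opening: 0.0517
time: 3.4
ee_pos: [0.4035, 0.1203, 0.2184]
tcp_rot: [-178.0, 0.0, 63.5]
wrist_force: [-0.1, 0.6, 0.7]
opening: 0.0509
time: 3.82
ee_pos: [0.4857, -0.0703, 0.2145]
tcp_rot: [-178.2, -0.1, 63.4]
wrist_force: [1.3, 1.5, 1.1]
opening: 0.0515
```

```bash
cat >> h.py <<'E'
def to(x,y,z,yaw):
    """total shift (cm) and rotation vector (rad), in tool axes, to reach the pose pointing down"""
    T=pose(); d=T[:3,:3].T@(np.array([x,y,z])-T[:3,3])*100
    w=R.from_matrix(T[:3,:3].T@R.from_euler('xyz',[180,0,yaw],degrees=True).as_matrix()).as_rotvec()
    print('shift',d.round(2),'turn',w.round(3),'rows>=',np.ceil(max(np.linalg.norm(d)/4.1,np.linalg.norm(w)/.122)),'t',round(bot.get_obs()['time'],2))
E
python3 -c "
from h import *
to(.48,-.20,.2,61)"
```

```text
shift [-11.86   5.33   1.25] turn [-0.031 -0.002  0.042] rows>= 4.0 t 3.82
```

```bash

python3 -m pendant '[[[-2.97,1.33,0.31,-0.008,0,0.01,60],[-2.97,1.33,0.31,-0.008,0,0.01,60],[-2.97,1.33,0.31,-0.008,0,0.01,60],[-2.97,1.33,0.31,-0.008,0,0.01,60],[0,0,0,0,0,0,60]]]'
python3 - <<'E'
from h import *
C=cal('wrist'); shot('wrist','w1.png'); print(C[1][:3,3])
for t,z in [('dressing_center',.05),('holder_bed',.01),('thumbscrew_grip',.068)]:
    for r in rects('wrist',t,z,C): print(t,*r)
for t,z in [('dressing_center',.036),('holder_bed',.022),('thumbscrew_grip',.056),('jaw_face',.034)]:
    for d in bot.mark_of('wrist',t): print(t,np.round(d['uv']),round(d['confidence'],2),world('wrist',d['uv'],z,C).round(4))
E
```

```text
time: 4.23
ee_pos: [0.4788, -0.2132, 0.1983]
tcp_rot: [179.9, -0.0, 60.7]
wrist_force: [0.1, 0.7, -0.8]
opening: 0.0515
[ 0.51904772 -0.14274069  0.34044321]
dressing_center 0.79 [337. 187.] [ 493.3 -227.8] [73.7 28.7] 62.7
dressing_center 0.7 [421.  47.] [ 606.2 -157.4] [50.9 22. ] 30.6
dressing_center 0.6 [257. 244.] [ 397.5 -239.7] [54.3 22.8] 61.4
holder_bed 0.71 [317. 137.] [ 496.5 -200.3] [315.   79.3] 83.8
thumbscrew_grip 0.91 [265.  22.] [508. -87.] [36.4 32. ] -29.3
dressing_center [256. 248.] 0.86 [ 0.3909 -0.2466  0.036 ]
dressing_center [337. 191.] 0.6 [ 0.4909 -0.234   0.036 ]
dressing_center [420.  50.] 0.56 [ 0.6093 -0.1597  0.036 ]
thumbscrew_grip [262.  24.] 0.57 [ 0.5059 -0.0825  0.056 ]
jaw_face [307. 110.] 0.82 [ 0.5033 -0.1552  0.034 ]
```

View pics/w1.png

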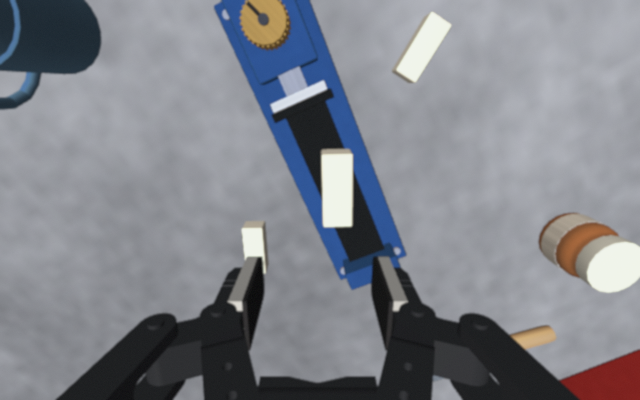

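The wrist view shows the dressing stone's top face at (337,188), lying on the rubber bed in line with the tool, with the jaw at (303,100) and the screw at (264,20). I'll refine its position from the bright top face.

```bash
python3 - <<'E'
from h import *
im=cv2.imread('pics/w1.png'); C=cal('wrist')
m=(im.min(2)>205).astype(np.uint8); m[:140]=0;m[240:]=0;m[:,:300]=0;m[:,380:]=0
cs=max(cv2.findContours(m,0,1)[0],key=cv2.contourArea)[:,0]
P=np.array([world('wrist',p,.05,C)[:2] for p in cs],np.float32)*1000
r=cv2.minAreaRect(P); print(r)
c=r[0]; to(c[0]/1000,c[1]/1000,.08,61.5); to(c[0]/1000,c[1]/1000,.025,61.5)
E
```

```text
((493.2528381347656, -224.26809692382812), (68.41683959960938, 26.06189727783203), 62.43685531616211)
shift [-0.82  1.93 11.97] turn [ 0.003 -0.002 -0.008] rows>= 3.0 t 4.63
shift [-0.83  1.91 17.47] turn [ 0.003 -0.002 -0.008] rows>= 5.0 t 4.63
```

```bash

python3 -m pendant '[[[-0.4,0.7,3.5,0,0,-0.013,60],[-0.4,0.7,3.5,0,0,-0.013,60],[-0.37,0.7,3.5,0,0,0,60],[0,0,0,0,0,0,60]]]'
python3 -c "
from h import *
to(.493,-.228,.026,62.4)"
```

```text
time: 4.97
ee_pos: [0.4968, -0.2258, 0.0952]
tcp_rot: [179.4, -0.1, 63.0]
wrist_force: [-0.7, -0.3, -2.0]
opening: 0.0507
shift [-0.38 -0.31  6.92] turn [ 0.011 -0.002  0.01 ] rows>= 2.0 t 4.97
```

```bash

python3 -m pendant '[[[-0.19,-0.16,2.3,0.005,0,0.005,60],[-0.19,-0.15,2.3,0.005,0,0.005,60],[0,0,2,0,0,0,60],[0,0,0,0,0,0,60]]]'
python3 -m pendant '[[[0,0,0,0,0,0,15],[0,0,0,0,0,0,15],[0,0,0,0,0,0,15],[0,0,0,0,0,0,15],[0,0,0,0,0,0,15]]]' 30
python3 -m pendant '[[[0,0,-1,0,0,0,15],[0,0,-2,0,0,0,15],[0,0,-3,0,0,0,15],[0,0,-3,0,0,0,15],[0,0,-1,0,0,0,15]]]'
python3 -c "
from h import *
print(bot.get_obs()['opening']);to(.672,-.012,.12,94)"
```

```text
time: 5.3
ee_pos: [0.494, -0.2253, 0.0323]
tcp_rot: [179.9, -0.2, 62.6]
wrist_force: [-1.2, -0.2, -0.7]
opening: 0.0512
time: 5.72
ee_pos: [0.497, -0.2248, 0.0408]
tcp_rot: [179.4, -0.2, 62.7]
wrist_force: [0.5, -0.2, -1.8]
opening: 0.0272
time: 6.13
ee_pos: [0.4944, -0.224, 0.1462]
tcp_rot: [179.6, -0.2, 62.7]
wrist_force: [0.2, -0.9, -0.4]
opening: 0.0265
0.026522118621489243
shift [26.98  6.04  2.75] turn [ 0.007 -0.001 -0.546] rows>= 7.0 t 6.13
```

```bash
python3 - <<'E'
from h import *
shot('wrist','w2.png'); print(bot.get_obs()['ee_pos'],bot.get_obs()['opening'])
E
```

```text
[ 0.49485034 -0.22421942  0.1468254 ] 0.027181172453192834
```

View pics/w2.png

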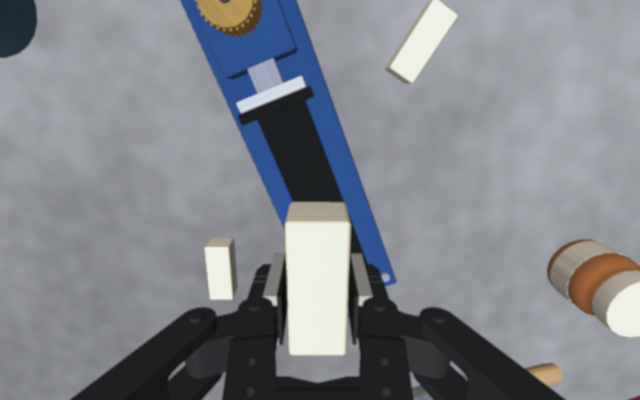

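The wrist picture shows the dressing stone firmly between the pads (centre ~(318,280)) and the bed empty. Next: the tray.

```bash

python3 -m pendant '[[[3.4,0.76,0,0,0,0,15],[3.4,0.76,0,0,0,0,15],[3.4,0.76,0,0,0,0,15],[3.4,0.76,0,0,0,0,15],[3.4,0.76,0,0,0,0,15]]]'
python3 -m pendant '[[[3.4,0.76,0,0,0,0,15],[3.4,0.76,0,0,0,0,15],[3.4,0.76,0,0,0,0,15],[0,0,0,0,0,-0.11,15],[0,0,0,0,0,-0.11,15]]]'
python3 -m pendant '[[[0,0,0,0,0,-0.11,15],[0,0,0,0,0,-0.11,15],[0,0,0,0,0,-0.11,15],[0,0,0,0,0,0,15]]]'
python3 -c "
from h import *
to(.672,-.010,.05,94)"
```

```text
time: 6.6
ee_pos: [0.6081, -0.092, 0.1483]
tcp_rot: [179.3, -0.1, 62.1]
wrist_force: [0.1, -0.7, -1.5]
opening: 0.0273
time: 7.02
ee_pos: [0.681, -0.0016, 0.1408]
tcp_rot: [179.7, 0.1, 75.1]
wrist_force: [-1.2, -0.8, -1.2]
opening: 0.0271
time: 7.35
ee_pos: [0.6806, 0.0008, 0.1342]
tcp_rot: [-179.9, 0.1, 95.4]
wrist_force: [-0.0, 0.0, -1.3]
opening: 0.027
shift [-0.98 -0.94  8.42] turn [-0.002  0.002  0.025] rows>= 3.0 t 7.35
```

```bash

python3 -m pendant '[[[-0.33,-0.33,2.8,0,0,0.008,15],[-0.33,-0.33,2.8,0,0,0.008,15],[-0.33,-0.33,2.8,0,0,0.008,15],[0,0,0,0,0,0,15]]]'
python3 -m pendant '[[[0,0,1.0,0,0,0,15],[0,0,0.7,0,0,0,15],[0,0,0,0,0,0,15]]]'
python3 -c "
from h import *
print(bot.get_obs()['wrist_force']);to(.670,-.010,.02,94)"
```

```text
time: 7.68
ee_pos: [0.6713, -0.0103, 0.046]
tcp_rot: [-179.9, 0.1, 93.2]
wrist_force: [-0.6, 0.2, -3.1]
opening: 0.0272
time: 7.93
ee_pos: [0.6712, -0.0104, 0.0286]
tcp_rot: [-179.9, 0.1, 92.9]
wrist_force: [0.6, 1.1, -1.2]
opening: 0.0272
[ 0.59242971  1.09932749 -1.18783449]
shift [ 0.05 -0.12  0.86] turn [-0.002  0.002 -0.02 ] rows>= 1.0 t 7.93
```

```bash

python3 -m pendant '[[[0,0,0.3,0,0,0,15],[0,0,0.3,0,0,0,15]]]'
python3 -m pendant '[[[0,0,0.3,0,0,0,15],[0,0,0,0,0,0,15]]]'
```

```text
time: 8.1
ee_pos: [0.6727, -0.0101, 0.0247]
tcp_rot: [179.9, 0.1, 92.8]
wrist_force: [-0.0, -0.2, -1.4]
opening: 0.0271
time: 8.27
ee_pos: [0.6737, -0.01, 0.0226]
tcp_rot: [179.8, 0.1, 92.8]
wrist_force: [-0.3, -0.3, -1.7]
opening: 0.0269
```

```bash

python3 -m pendant '[[[0,0,0.4,0,0,0,15],[0,0,0.2,0,0,0,15]]]'
python3 -m pendant '[[[0,0,0.4,0,0,0,15],[0,0,0,0,0,0,15]]]'
```

```text
time: 8.43
ee_pos: [0.6746, -0.0099, 0.0178]
tcp_rot: [179.7, 0.1, 92.8]
wrist_force: [-7.0, -0.6, 12.6]
opening: 0.0271
time: 8.6
ee_pos: [0.6751, -0.0099, 0.0192]
tcp_rot: [179.5, 0.2, 92.8]
wrist_force: [0.1, -0.8, -1.5]
opening: 0.027
```

Contact with the tray floor felt, so I release and lift.

```bash

python3 -m pendant '[[[0,0,0,0,0,0,52],[0,0,0,0,0,0,52],[0,0,0,0,0,0,52],[0,0,-1,0,0,0,52],[0,0,-2,0,0,0,52]]]'
python3 -m pendant '[[[0,0,-3,0,0,0,52],[0,0,-4,0,0,0,52],[0,0,-4,0,0,0,80],[0,0,-3,0,0,0,80],[0,0,0,0,0,0,80]]]'
python3 -c "
from h import *
shot('top')
for r in rects('top','dressing_center',.03): print(*r)
for r in rects('top','tray',.022): print(*r)
to(.41,.18,.20,178)"
```

```text
time: 9.02
ee_pos: [0.6732, -0.0098, 0.0468]
tcp_rot: [179.7, 0.1, 92.8]
wrist_force: [0.2, -0.5, 0.3]
opening: 0.0444
time: 9.43
ee_pos: [0.6708, -0.0094, 0.1957]
tcp_rot: [179.8, 0.1, 92.8]
wrist_force: [0.8, 0.6, 0.6]
opening: 0.0683
0.79 [328. 150.] [668.7  30.2] [99.2 45.8] 1.1
shift [ 20.19 -25.    -1.08] turn [-0.005 -0.002 -1.487] rows>= 13.0 t 9.58
```

```bash

python3 -m pendant '[[[2.2,-3.1,0,0,0,0,80],[2.2,-3.1,0,0,0,0,80],[2.2,-3.1,0,0,0,0,80],[2.2,-3.1,0,0,0,0,80],[2.2,-3.1,0,0,0,0,80]]]'
python3 -m pendant '[[[2.2,-3.1,0,0,0,0.07,80],[2.2,-3.1,0,0,0,0,80],[2.2,-3.1,0,0,0,0,80],[0,0,0,0,0,0,80]]]'
python3 - <<'E'
from h import *
C=cal('wrist'); im=shot('wrist','w3.png'); print(C[1][:3,3])
for t in ['green_stone_center','red_stone_center','ochre_stone_center']:
    for r in rects('wrist',t,.036,C): print(t,*r)
    for d in bot.mark_of('wrist',t): print(t,np.round(d['uv']),round(d['confidence'],2),world('wrist',d['uv'],.021,C).round(4))
shot('top')
for r in rects('top','dressing_center',.03): print(*r)
for r in rects('top','tray',.022): print(*r)
to(.421,.237,.1,88.4)
E
```

```text
time: 10.0
ee_pos: [0.5047, 0.0919, 0.1728]
tcp_rot: [-178.5, 0.2, 92.4]
wrist_force: [0.2, 0.3, 0.3]
opening: 0.068
time: 10.33
ee_pos: [0.3996, 0.161, 0.1675]
tcp_rot: [-177.8, 0.5, 88.3]
wrist_force: [-0.1, -0.7, 0.4]
opening: 0.0688
[0.40748473 0.24303025 0.30883798]
green_stone_center [344.  94.] 0.63 [0.4188 0.2351 0.021 ]
red_stone_center 0.62 [477.  81.] [517.1 233.7] [123.6  59.5] 87.6
red_stone_center 0.6 [594. 340.] [660.4  -2.5] [87.9 47.9] -87.5
red_stone_center [473.  77.] 0.56 [0.5204 0.2449 0.021 ]
ochre_stone_center 0.64 [602.  91.] [616.1 228.2] [139.8  63.1] -82.0
ochre_stone_center [610.  83.] 0.89 [0.627  0.2371 0.021 ]
0.82 [350. 149.] [672.6 -14.9] [75. 37.] -83.8
0.81 [414. 178.] [ 614.3 -151.8] [55.5 28.7] 29.6
0.66 [457. 287.] [ 382.2 -243.8] [58.1 21.9] 63.0
0.27 [246. 205.] [521.4 234.9] [320.5 185. ] 2.0
0.28 [232. 168.] [627.1 238.9] [154.8  57.1] -82.2
shift [7.96 1.59 6.72] turn [-0.036  0.009 -0.006] rows>= 3.0 t 10.83
```

View pics/w3.png

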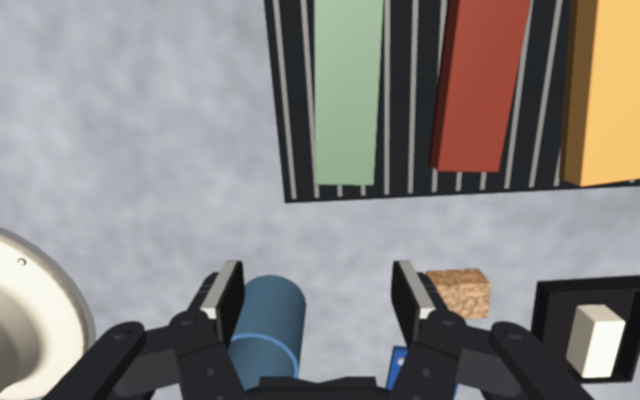

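The wrist view shows the white stone inside the tray at (597,340) and the green stone at (348,92), nearest the left of the picture. Red (480,80) and ochre (600,90) lie beside it. I'll measure its edges by colour.

```bash
python3 - <<'E'
from h import *
C=cal('wrist'); im=cv2.imread('pics/w3.png').astype(int); b,g,r=im[:,:,0],im[:,:,1],im[:,:,2]
m=((g-r>12)&(g-b>8)).astype(np.uint8)
cs=max(cv2.findContours(m,0,1)[0],key=cv2.contourArea)[:,0]
for row in (20,80,140,175):
    c=np.where(m[row])[0]; L=world('wrist',(c.min(),row),.036,C);Rr=world('wrist',(c.max()+1,row),.036,C); print(row,c.min(),c.max(),L[:2].round(4),Rr[:2].round(4))
print(world('wrist',(348,cs[:,1].max()),.036,C))
print(pose()[:3,3])
E
```

```text
20 314 382 [0.4024 0.2849] [0.4523 0.2829]
80 314 379 [0.4008 0.2438] [0.4513 0.242 ]
140 315 375 [0.3999 0.1978] [0.4493 0.1964]
175 315 373 [0.3988 0.1684] [0.4483 0.1672]
[0.42654856 0.15895447 0.036     ]
[0.40484287 0.15847286 0.16841573]
```

```bash
python3 -c "
from h import *
to(.421,.234,.09,88.1)"
python3 -m pendant '[[[2.6,0.55,2.4,-0.012,0.003,0,95],[2.6,0.55,2.4,-0.012,0.003,0,95],[2.6,0.3,2.4,-0.012,0.003,0,95],[0,0,0,0,0,0,95],[0,0,0,0,0,0,95]]]'
python3 - <<'E'
from h import *
C=cal('wrist'); im=shot('wrist')[:,:,::-1].astype(int); print(C[1][:3,3],pose()[:3,3]);b,g,r=im[:,:,0],im[:,:,1],im[:,:,2]
cv2.imwrite('pics/w4.png',im)
m=((g-r>12)&(g-b>8)).astype(np.uint8)
for row in (60,120,180,240,290):
    c=np.where(m[row])[0]
    if len(c)>10: L=world('wrist',(c.min(),row),.036,C);Rr=world('wrist',(c.max()+1,row),.036,C); print(row,c.min(),c.max(),L[:2].round(4),Rr[:2].round(4))
c=np.where(m[:,320:340].sum(1)>15)[0]; print(c.min(),c.max(), world('wrist',(330,c.min()),.036,C))
to(.421,.234,.005,88.1)
E
```

```text
shift [7.67 1.64 7.72] turn [-0.036  0.009 -0.001] rows>= 3.0 t 10.83
time: 11.25
ee_pos: [0.4235, 0.2369, 0.0939]
tcp_rot: [179.8, -0.1, 87.7]
wrist_force: [-0.9, -1.7, -0.0]
opening: 0.0813
[0.4259929  0.31759131 0.23617895] [0.4233117  0.23657116 0.09367831]
120 265 350 [0.3961 0.301 ] [0.4462 0.299 ]
180 270 349 [0.3959 0.2649] [0.4453 0.2628]
240 273 348 [0.3943 0.2242] [0.4442 0.222 ]
290 276 347 [0.3932 0.186 ] [0.4432 0.1838]
98 316 [0.43428175 0.31175074 0.036     ]
shift [-0.28 -0.25  8.87] turn [ 0.004 -0.001 -0.008] rows>= 3.0 t 11.3[ WARN:0@0.890] global loadsave.cpp:1063 imwrite_ Unsupported depth image for selected encoder is fallbacked to CV_8U.
```

```bash

python3 -m pendant '[[[-0.15,-0.17,3,0,0,-0.01,95],[-0.1,-0.17,2.5,0,0,0,95],[0,0,1.8,0,0,0,95],[0,0,0,0,0,0,95]]]'
python3 -c "
from h import *
to(.42,.235,.005,88.4)"
```

```text
time: 11.63
ee_pos: [0.4232, 0.2327, 0.0231]
tcp_rot: [179.5, -0.2, 88.1]
wrist_force: [-0.5, -1.2, -0.6]
opening: 0.0811
shift [ 0.21 -0.34  1.81] turn [ 0.009 -0.004 -0.005] rows>= 1.0 t 11.63
```

```bash

python3 -m pendant '[[[0.1,-0.2,0.9,0.009,-0.004,-0.005,95],[0.1,-0.14,0.9,0,0,0,95],[0,0,0,0,0,0,95]]]'
python3 -c "
from h import *
to(.42,.235,.005,88.4)"
```

```text
time: 11.88
ee_pos: [0.4216, 0.2341, 0.0074]
tcp_rot: [179.9, -0.1, 88.3]
wrist_force: [-0.6, 0.8, 1.3]
opening: 0.081
shift [ 0.08 -0.16  0.24] turn [ 0.002 -0.001 -0.002] rows>= 1.0 t 11.88
```

```bash

python3 -m pendant '[[[0.08,-0.16,0.3,0,0,0,80],[0,0,0,0,0,0,50],[0,0,0,0,0,0,40],[0,0,0,0,0,0,40],[0,0,0,0,0,0,40]]]' 50
python3 -m pendant '[[[0,0,0,0,0,0,40],[0,0,0,0,0,0,40],[0,0,0,0,0,0,40]]]' 
```

```text
time: 12.3
ee_pos: [0.421, 0.2357, 0.0068]
tcp_rot: [179.7, -0.2, 88.3]
wrist_force: [0.0, -0.6, -4.9]
opening: 0.0497
time: 12.55
ee_pos: [0.4206, 0.2355, 0.0063]
tcp_rot: [179.8, -0.1, 88.3]
wrist_force: [-0.6, -0.6, -4.9]
opening: 0.0492
```

```bash

python3 -m pendant '[[[0,0,-0.5,0,0,0,40],[0,0,-1.5,0,0,0,40],[0,0,-3,0,0,0,40],[0,0,-4,0,0,0,40],[0,0,-4,0,0,0,40]]]' 60
python3 -m pendant '[[[0,0,-4,0,0,0,40],[0,0,-2,0,0,0,40],[0,0,0,0,0,0,40]]]' 
python3 -c "
from h import *
to(.475,-.30,.2,83.8)"
```

```text
time: 12.97
ee_pos: [0.415, 0.2324, 0.1316]
tcp_rot: [-179.3, 0.4, 88.3]
wrist_force: [0.9, 0.7, -4.1]
opening: 0.0491
time: 13.22
ee_pos: [0.4168, 0.2334, 0.2032]
tcp_rot: [-179.8, 0.1, 88.3]
wrist_force: [-0.6, 0.4, -5.6]
opening: 0.0491
shift [-53.14   7.42   0.4 ] turn [-0.003  0.002  0.078] rows>= 14.0 t 13.22
```

```bash

python3 -m pendant '[[[-2.5,0.4,0,0,0,0.02,40],[-3.5,0.5,0,0,0,0.02,40],[-3.6,0.5,0,0,0,0.02,40],[-3.6,0.5,0,0,0,0.02,40],[-3.6,0.5,0,0,0,0,40]]]' >/dev/null
python3 -m pendant '[[[-3.6,0.5,0,0,0,0,40],[-3.6,0.5,0,0,0,0,40],[-3.6,0.5,0,0,0,0,40],[-3.6,0.5,0,0,0,0,40],[-3.6,0.5,0,0,0,0,40]]]'
python3 -c "
from h import *
to(.475,-.30,.2,83.8)"
```

```text
time: 14.05
ee_pos: [0.4314, -0.1256, 0.1914]
tcp_rot: [-179.4, -0.0, 84.2]
wrist_force: [1.4, 0.6, -4.0]
opening: 0.049
shift [-16.91   6.1   -0.92] turn [-0.01  -0.     0.006] rows>= 5.0 t 14.05
```

```bash

python3 -m pendant '[[[-3.5,1.2,-0.2,-0.002,0,0.001,40],[-3.5,1.2,-0.2,-0.002,0,0.001,40],[-3.5,1.2,-0.2,-0.002,0,0.001,40],[-3.0,1.2,-0.2,-0.002,0,0,40],[-1.5,0.8,0,0,0,0,40]]]' >/dev/null
python3 -m pendant '[[[-0.5,0.2,0,0,0,0,40],[0,0,0,0,0,0,40],[0,0,0,0,0,0,40],[0,0,0,0,0,0,40]]]'
python3 - <<'E'
from h import *
C=cal('wrist'); np.savez('c5.npz',K=C[0],T=C[1]); shot('wrist','w5.png'); print(pose()[:3,3],bot.get_obs()['tcp_rot'])
for t,z in [('jaw_face',.034),('thumbscrew_grip',.056),('holder_bed',.022)]:
    for d in bot.mark_of('wrist',t): print(t,np.round(d['uv'],1),round(d['confidence'],2),world('wrist',d['uv'],z,C).round(4))
for r in rects('wrist','thumbscrew_grip',.068,C): print(*r)
E
```

```text
time: 14.8
ee_pos: [0.4678, -0.299, 0.1839]
tcp_rot: [-179.0, -0.3, 83.5]
wrist_force: [-0.4, 0.5, -3.2]
opening: 0.0493
[ 0.46778349 -0.29875526  0.1839515 ] [-179.04473403   -0.32101776   83.51487343]
holder_bed [339.  104.9] 0.97 [ 0.4922 -0.234   0.022 ]
```

View pics/w5.png

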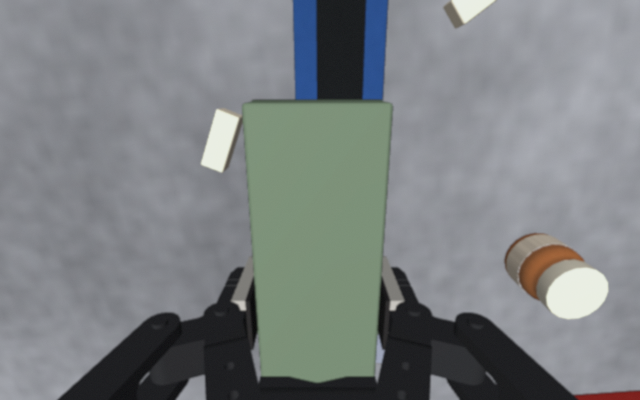

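The wrist picture shows the held green stone (318,240), square in the fingers, with the rubber bed ahead between cols 316 and 363 and the blue plate outside it. I'll measure the axis from those edges and check the stop and jaw by overlaying the model on w1.

```bash
python3 - <<'E'
from h import *
d=np.load('c5.npz'); C=(d['K'],d['T']); im=cv2.imread('pics/w5.png').astype(int)
pts=[]
for row in (5,30,60,90):
    bl=(im[row,:,0]-im[row,:,2]>60)&(np.arange(640)>250)&(np.arange(640)<420); c=np.where(bl)[0]
    g=np.argmax(np.diff(c)); e=[c[0],c[g]+1,c[g+1],c[-1]+1]
    W=[world('wrist',(u,row),z,C)[:2] for u,z in zip(e,(.01,.022,.022,.01))]
    rib=(W[1]+W[2])/2; pl=(W[0]+W[3])/2; pts.append(rib); print(row,e,'rib',rib.round(4),round(np.hypot(*(W[2]-W[1])),4),'plate',pl.round(4),round(np.hypot(*(W[3]-W[0])),4))
dv=pts[0]-pts[-1]; print('angle',np.degrees(np.arctan2(dv[1],dv[0])))
ang=np.radians(83.8); Y=np.array([np.cos(ang),np.sin(ang)]); X=np.array([Y[1],-Y[0]])
p=pts[-1]; c=p+Y*((-.2305-p[1])/Y[1]); print('bed centre on axis',c)
# overlay on w1
T=np.eye(4);T[:3,:3]=R.from_euler('xyz',[179.9,0,60.7],degrees=True).as_matrix();T[:3,3]=[.4788,-.2132,.1983]
cc=bot.get_calibration('wrist'); C1=(np.array(cc['intrinsics']),T@np.array(cc['T_tool_cam']))
o=cv2.imread('pics/w1.png'); s=4; o=cv2.resize(o[60:300,230:430],None,fx=3,fy=s-1,interpolation=2)
def L(a,b,col):
    q=[tuple(int(v) for v in (proj('wrist',np.r_[c+X*w[0]+Y*w[1],w[2]],C1)-[230,60])*3) for w in (a,b)]; cv2.line(o,*q,col,1)
L((-.03,-.085,.044),(.03,-.085,.044),(0,0,255)); L((-.028,.077,.044),(.028,.077,.044),(0,255,255))
for w in(-.02,.02): L((w,-.085,.022),(w,.077,.022),(0,255,0))
for w in(-.04,.04): L((w,-.11,.01),(w,.19,.01),(255,0,255))
L((-.04,-.11,.01),(.04,-.11,.01),(255,0,255))
cv2.imwrite('pics/o1.png',o)
E
```

```text
5 [np.int64(294), np.int64(316), np.int64(366), np.int64(387)] rib [ 0.5009 -0.1576] 0.04 plate [ 0.5013 -0.1551] 0.0774
30 [np.int64(294), np.int64(316), np.int64(365), np.int64(386)] rib [ 0.4989 -0.1755] 0.0401 plate [ 0.4992 -0.1737] 0.0782
60 [np.int64(295), np.int64(317), np.int64(364), np.int64(384)] rib [ 0.4968 -0.1981] 0.0394 plate [ 0.4966 -0.1971] 0.0776
90 [np.int64(296), np.int64(317), np.int64(363), np.int64(383)] rib [ 0.4942 -0.2218] 0.0396 plate [ 0.4943 -0.2219] 0.0779
angle 84.01562426998652
bed centre on axis [ 0.49325838 -0.2305    ]
```

View pics/o1.png

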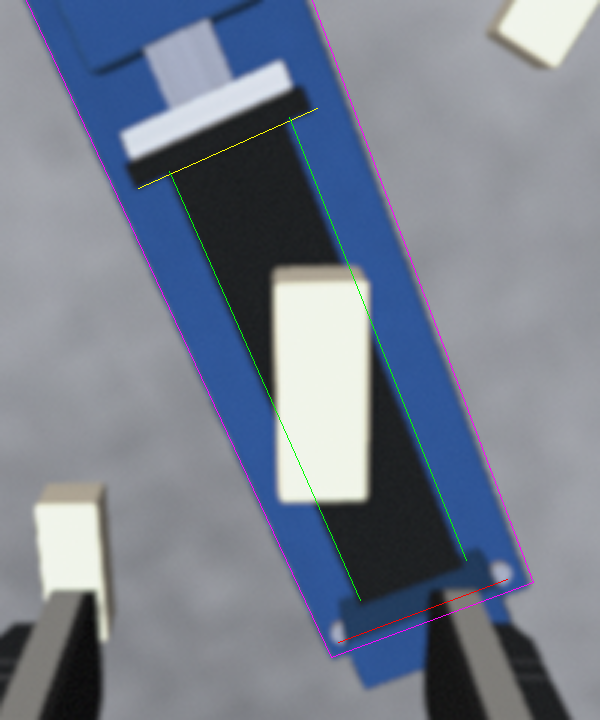

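```bash
python3 - <<'E'
from h import *
d=np.load('c5.npz'); C=(d['K'],d['T'])
cc=bot.get_calibration('wrist'); T0=np.array(cc['T_tool_cam']); K=C[0]
def tool(uv,zt):
    dd=T0[:3,:3]@np.linalg.inv(K)@[uv[0],uv[1],1]; o=T0[:3,3]; return (o+dd*(zt-o[2])/dd[2])*1000
for uv in [(244,102),(392,103),(380,280),(256,280)]: print(tool(uv,-.0297).round(1))
ang=np.radians(84);Y=np.array([np.cos(ang),np.sin(ang)])
p=np.array([.4933,-.2305])-.005*Y; print(p); to(p[0],p[1],.06,84); to(p[0],p[1],.1,84)
E
```

```text
[ 76.5 -23.4 -29.7]
[ 76.2  24.4 -29.7]
[ 10.5  24.5 -29.7]
[ 10.6 -23.4 -29.7]
[ 0.49277736 -0.23547261]
shift [ 6.56  1.9  12.51] turn [-0.015 -0.005 -0.008] rows>= 4.0 t 15.05
shift [6.58 1.84 8.51] turn [-0.015 -0.005 -0.008] rows>= 3.0 t 15.05
```

```bash

python3 -m pendant '[[[2.2,0.65,2.8,-0.005,-0.002,-0.003,40],[2.2,0.65,2.8,-0.005,-0.002,-0.003,40],[2.0,0.55,2.8,-0.005,-0.001,-0.002,40],[0,0,0,0,0,0,40],[0,0,0,0,0,0,40]]]'
python3 -c "
from h import *
to(.4926,-.237,.06,84)"
```

```text
time: 15.47
ee_pos: [0.4949, -0.2344, 0.1011]
tcp_rot: [179.6, 0.2, 84.1]
wrist_force: [0.4, 0.8, -3.0]
opening: 0.0486
shift [-0.27 -0.23  4.11] turn [0.008 0.004 0.001] rows>= 2.0 t 15.47
```

```bash

python3 -m pendant '[[[-0.14,-0.12,1.8,0.004,0.002,0,40],[-0.14,-0.12,1.7,0.004,0.002,0,40],[0,0,0,0,0,0,40],[0,0,0,0,0,0,40]]]'
python3 -c "
from h import *
to(.4926,-.237,.04,84);to(.4926,-.237,.0225,84)"
```

```text
time: 15.8
ee_pos: [0.4938, -0.2374, 0.0694]
tcp_rot: [179.8, 0.1, 84.2]
wrist_force: [-0.2, -1.4, -3.9]
opening: 0.0488
shift [ 0.03 -0.13  2.94] turn [0.004 0.002 0.003] rows>= 1.0 t 15.8
shift [ 0.04 -0.14  4.69] turn [0.004 0.002 0.003] rows>= 2.0 t 15.8
```

```bash

python3 -m pendant '[[[0,-0.12,1.2,0.004,0.002,0.002,40],[0,0,1.2,0,0,0,40],[0,0,0,0,0,0,40],[0,0,0,0,0,0,40]]]'
python3 -m pendant '[[[0,0,0.8,0,0,0,40],[0,0,0.5,0,0,0,40],[0,0,0,0,0,0,40]]]'
python3 -c "
from h import *
to(.4926,-.237,.0225,84)"
```

```text
time: 16.13
ee_pos: [0.4941, -0.2389, 0.0473]
tcp_rot: [179.7, 0.1, 84.0]
wrist_force: [0.1, -0.0, -4.6]
opening: 0.0488
time: 16.38
ee_pos: [0.4945, -0.2392, 0.0338]
tcp_rot: [179.6, 0.1, 84.0]
wrist_force: [-0.2, -0.0, -4.4]
opening: 0.049
shift [ 0.2  -0.22  1.13] turn [ 0.006  0.002 -0.   ] rows>= 1.0 t 16.38
```

```bash

python3 -m pendant '[[[0.2,-0.22,0.4,0.006,0.002,0,40],[0,-0.05,0.3,0,0,0,40],[0,0,0,0,0,0,40]]]'
python3 -m pendant '[[[0.05,-0.05,0.2,0,0,0,40],[0,0,0.2,0,0,0,40]]]'
python3 -c "
from h import *
print(bot.get_obs()['wrist_force']);to(.4926,-.237,.0225,84)"
```

```text
time: 16.63
ee_pos: [0.4918, -0.2366, 0.026]
tcp_rot: [-180.0, -0.0, 84.0]
wrist_force: [-0.6, -0.8, -3.6]
opening: 0.049
time: 16.8
ee_pos: [0.4915, -0.236, 0.0223]
tcp_rot: [-180.0, -0.0, 84.0]
wrist_force: [-12.6, 5.8, 24.4]
opening: 0.0493
[-12.59153022   5.79766191  24.37293653]
shift [-0.08  0.12 -0.02] turn [-0. -0. -0.] rows>= 1.0 t 16.8
```

Seated at the predicted height. I release it, back off and look.

```bash

python3 -m pendant '[[[-0.05,0.1,-0.15,0,0,0,40],[0,0,0,0,0,0,40]]]'
python3 -m pendant '[[[0,0,0,0,0,0,70],[0,0,0,0,0,0,85],[0,0,0,0,0,0,90],[0,0,-1,0,0,0,90],[0,0,-2,0,0,0,90]]]'
python3 -m pendant '[[[0,0,-4,0,0,0,90],[0,0,-4,0,0,0,90],[0,0,-4,0,0,0,60],[-3,0,-2,0,0,0,60],[-3,0,0,0,0,0,60]]]'
python3 -m pendant '[[[0,0,0,0,0,0,60],[0,0,0,0,0,0,60],[0,0,0,0,0,0,60]]]'
python3 - <<'E'
from h import *
C=cal('wrist'); np.savez('c6.npz',K=C[0],T=C[1]); shot('wrist','w6.png'); print(bot.get_obs()['ee_pos'],bot.get_obs()['tcp_rot'])
for t,z in [('jaw_face',.034),('thumbscrew_grip',.056),('holder_bed',.022),('green_stone_center',.037)]:
    for d in bot.mark_of('wrist',t): print(t,np.round(d['uv'],1),round(d['confidence'],2),world('wrist',d['uv'],z,C).round(4))
for r in rects('wrist','thumbscrew_grip',.068,C): print(*r)
for r in rects('wrist','green_stone_center',.052,C): print(*r)
E
```

```text
time: 16.97
ee_pos: [0.4926, -0.2367, 0.0241]
tcp_rot: [180.0, 0.0, 84.0]
wrist_force: [0.6, 0.3, -4.1]
opening: 0.0491
time: 17.38
ee_pos: [0.492, -0.2364, 0.0536]
tcp_rot: [-179.9, -0.0, 84.0]
wrist_force: [0.3, -0.9, -0.2]
opening: 0.0767
time: 17.8
ee_pos: [0.4859, -0.2933, 0.2076]
tcp_rot: [179.8, 0.1, 84.3]
wrist_force: [0.9, -0.5, -0.9]
opening: 0.0513
time: 18.05
ee_pos: [0.4861, -0.2981, 0.2128]
tcp_rot: [179.4, 0.3, 84.1]
wrist_force: [0.6, 0.5, -0.0]
opening: 0.0514
[ 0.48611743 -0.29775967  0.21271951] [179.42852279   0.29207039  84.10681873]
jaw_face [314.5   8.2] 0.72 [ 0.5009 -0.1556  0.034 ]
green_stone_center [315.4 109.7] 0.72 [ 0.493  -0.2378  0.037 ]
0.67 [316.  99.] [ 493.3 -235. ] [148.7  50. ] 84.1
```

View pics/w6.png

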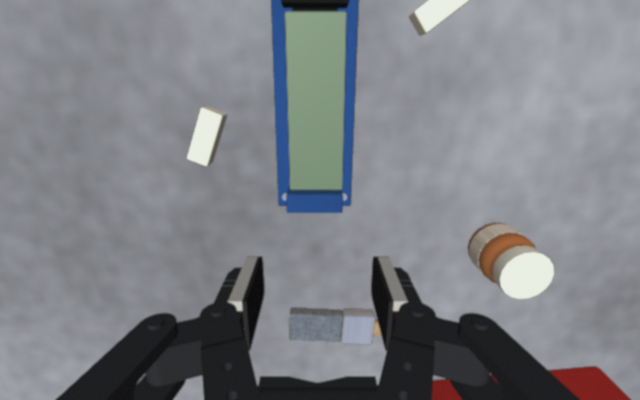

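The stone lies centred and square on the bed (centre (.493,-.235), 84.1° against the holder's 84.0°, at (316,100) in the picture). Next, a look at the thumbscrew.

```bash

python3 -m pendant '[[[3,0,0,0,0,0,60],[3.5,0,0,0,0,0,60],[3.5,0,0,0.005,0,0,60],[3.5,0,0,0.005,0,0,60],[0,0,0,0,0,0,60]]]' 
python3 -m pendant '[[[0,0,0,0,0,0,60],[0,0,0,0,0,0,60],[0,0,0,0,0,0,60]]]'
python3 - <<'E'
from h import *
C=cal('wrist'); shot('wrist','w7.png'); print(bot.get_obs()['ee_pos'],bot.get_obs()['tcp_rot'])
for t,z in [('jaw_face',.034),('thumbscrew_grip',.056)]:
    for d in bot.mark_of('wrist',t): print(t,np.round(d['uv'],1),round(d['confidence'],2),world('wrist',d['uv'],z,C).round(4))
for r in rects('wrist','thumbscrew_grip',.068,C): print(*r)
to(.509,-.0813,.10,160)
E
```

```text
time: 18.82
ee_pos: [0.4993, -0.1584, 0.2087]
tcp_rot: [-179.7, 0.2, 84.0]
wrist_force: [0.2, 0.2, -0.5]
opening: 0.0511
time: 19.07
ee_pos: [0.4994, -0.1565, 0.2085]
tcp_rot: [-179.7, 0.2, 84.2]
wrist_force: [0.4, -1.2, 0.0]
opening: 0.0511
[ 0.49933965 -0.15676729  0.20849273] [-179.71070158    0.21172879   84.17334488]
jaw_face [319.5 171.6] 0.68 [ 0.5015 -0.1538  0.034 ]
thumbscrew_grip [318.   94.8] 0.75 [ 0.5073 -0.0824  0.056 ]
0.82 [320.  95.] [508.8 -82.6] [32.9 32.3] -50.1
shift [ 7.67  0.25 10.82] turn [-0.007 -0.    -1.324] rows>= 11.0 t 19.27
```

View pics/w7.png

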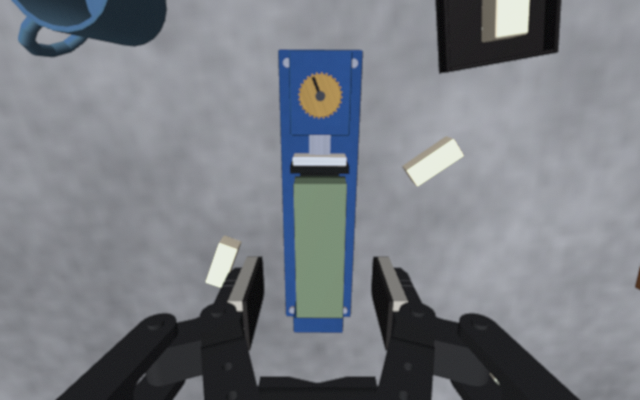

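The wrist view shows the brass screw at (320,95), the jaw at (320,163), the green stone between jaw and stop, and the white stone in the tray at (505,18). Now above the screw, turning to yaw 160° for clockwise room.

```bash

python3 -m pendant '[[[2.5,0.1,1.5,0,0,0,60],[2.6,0.1,2,0,0,0,60],[2.6,0,2,0,0,-0.12,60],[0,0,0,0,0,-0.12,60],[0,0,0,0,0,-0.12,60]]]' >/dev/null
python3 -m pendant '[[[0,0,0,0,0,-0.12,60],[0,0,0,0,0,-0.12,60],[0,0,0,0,0,-0.12,60],[0,0,0,0,0,-0.12,60],[0,0,0,0,0,-0.12,60]]]' 
python3 -m pendant '[[[0,0,0,0,0,-0.12,60],[0,0,0,0,0,-0.12,60],[0,0,0,0,0,-0.12,60],[0,0,0,0,0,0,60]]]'
python3 -c "
from h import *
to(.5085,-.082,.09,160);print(bot.get_obs()['q'].round(1))"
```

```text
time: 20.1
ee_pos: [0.5091, -0.0841, 0.1494]
tcp_rot: [-179.6, -0.1, 140.5]
wrist_force: [-0.1, 0.1, -0.4]
opening: 0.0511
time: 20.43
ee_pos: [0.509, -0.0867, 0.1491]
tcp_rot: [-179.7, -0.3, 162.2]
wrist_force: [0.2, -0.6, -0.2]
opening: 0.0512
shift [0.16 0.47 5.91] turn [-0.006 -0.005  0.039] rows>= 2.0 t 20.43
[-9.5 -0.2 -4.3 86.2 -0.3  8.3]
```

```bash

python3 -m pendant '[[[0,0,0,0,0,-0.12,60],[0,0,0,0,0,-0.12,60],[0,0,0,0,0,-0.12,60],[0,0,0,0,0,-0.12,60],[0,0,0,0,0,-0.12,60]]]' >/dev/null 
python3 -m pendant '[[[0,0,0,0,0,-0.12,60],[0,0,0,0,0,-0.12,60],[0,0,0,0,0,-0.12,60],[0,0,0,0,0,0,60],[0,0,0,0,0,0,60]]]'
python3 -c "
from h import *
to(.5085,-.082,.07,-140);to(.5085,-.082,.038,-140);print(bot.get_obs()['q'].round(1))"
```

```text
time: 21.27
ee_pos: [0.5089, -0.0916, 0.1486]
tcp_rot: [179.9, -0.5, -143.2]
wrist_force: [-0.1, -0.3, -0.0]
opening: 0.0514
shift [-0.61  0.78  7.85] turn [ 0.002 -0.009 -0.057] rows>= 2.0 t 21.27
shift [-0.64  0.78 11.05] turn [ 0.002 -0.009 -0.057] rows>= 3.0 t 21.27
[-10.   -0.   -4.2  86.2  -0.3 -46.8]
```

```bash

python3 -m pendant '[[[-0.32,0.4,2.4,0.001,-0.005,0,60],[-0.3,0.4,2.3,0.001,-0.004,0,60],[0,0,2,0,0,0,60],[0,0,0,0,0,0,60],[0,0,0,0,0,0,60]]]'
python3 -c "
from h import *
to(.5085,-.082,.038,-143)"
```

```text
time: 21.68
ee_pos: [0.5098, -0.0826, 0.0809]
tcp_rot: [-179.8, 0.2, -145.1]
wrist_force: [-0.5, 0.2, 0.3]
opening: 0.0512
shift [0.08 0.14 4.29] turn [-0.003  0.003 -0.037] rows>= 2.0 t 21.68
```

```bash

python3 -m pendant '[[[0.06,0.12,1.6,-0.003,0.003,0,60],[0,0,1.5,0,0,0,60],[0,0,0.8,0,0,0,60],[0,0,0,0,0,0,60]]]'
python3 -c "
from h import *
o=bot.get_obs();print(o['torque'].round(2));to(.5085,-.082,.038,-145)"
```

```text
time: 22.02
ee_pos: [0.5109, -0.083, 0.0457]
tcp_rot: [-179.8, 0.2, -145.8]
wrist_force: [0.4, 0.4, 0.2]
opening: 0.0511
[ 0.02 -0.01 -0.08]
shift [0.14 0.22 0.77] turn [-0.004  0.004 -0.014] rows>= 1.0 t 22.02
```

```bash

python3 -m pendant '[[[0.14,0.2,0.6,-0.004,0.004,0,60],[0,0,0,0,0,0,60],[0,0,0,0,0,0,60]]]'
python3 -m pendant '[[[0,0,0,0,0,0,25],[0,0,0,0,0,0,25],[0,0,0,0,0,0,25],[0,0,0,0,0,0,25],[0,0,0,0,0,0,25]]]' 60
python3 -c "
from h import *
o=bot.get_obs();print(o['torque'].round(3),o['wrist_force'].round(1),o['tcp_rot'],o['q'].round(1)[5]);to(.5085,-.082,.038,-145)"
```

```text
time: 22.27
ee_pos: [0.5097, -0.0825, 0.0421]
tcp_rot: [-179.9, 0.1, -146.0]
wrist_force: [-0.1, 0.3, 0.1]
opening: 0.051
time: 22.68
ee_pos: [0.5085, -0.0804, 0.0437]
tcp_rot: [179.8, 0.1, -146.0]
wrist_force: [0.2, -0.2, -2.6]
opening: 0.0319
[ 0.036 -0.119  0.034] [ 0.2 -0.2 -2.6] [ 1.79800375e+02  1.19696790e-01 -1.45963513e+02] -43.1
shift [ 0.09 -0.13  0.57] turn [ 0.003  0.002 -0.017] rows>= 1.0 t 22.68
```

```bash

cat > s.py <<'E'
from h import *
o=bot.get_obs();print('tq',o['torque'].round(3),'F',o['wrist_force'].round(1),'yaw',o['tcp_rot'][2].round(2),'q6',o['q'][5].round(1));to(.5085,-.0805,.0435,o['tcp_rot'][2])
E
python3 -m pendant '[[[0,0,0,0,0,0.1,25],[0,0,0,0,0,0.1,25],[0,0,0,0,0,0.1,25],[0,0,0,0,0,0.1,25]]]' 80
python3 s.py
python3 -m pendant '[[[0,0,0,0,0,0.1,25],[0,0,0,0,0,0.1,25],[0,0,0,0,0,0.1,25],[0,0,0,0,0,0.1,25],[0,0,0,0,0,0.1,25]]]'
python3 s.py
```

```text
time: 23.02
ee_pos: [0.5086, -0.0804, 0.0438]
tcp_rot: [179.8, 0.0, -169.6]
wrist_force: [1.0, 0.3, -4.4]
opening: 0.0318
tq [-0.061 -0.123  0.138] F [ 1.   0.3 -4.4] yaw -169.61 q6 -19.5
shift [ 0.01 -0.01  0.03] turn [0.004 0.    0.   ] rows>= 1.0 t 23.02
time: 23.43
ee_pos: [0.5086, -0.0805, 0.0438]
tcp_rot: [179.8, -0.1, 160.3]
wrist_force: [0.2, 0.3, -3.4]
opening: 0.0317
tq [-0.068 -0.058  0.099] F [ 0.2  0.3 -3.4] yaw 160.27 q6 10.6
shift [ 0.01 -0.    0.03] turn [ 0.004 -0.002 -0.   ] rows>= 1.0 t 23.43
```

```bash

python3 -m pendant '[[[0,0,0,0,0,0.1,25],[0,0,0,0,0,0.1,25],[0,0,0,0,0,0.1,25],[0,0,0,0,0,0.1,25],[0,0,0,0,0,0.1,25]]]' >/dev/null
python3 s.py
python3 -m pendant '[[[0,0,0,0,0,0.07,25],[0,0,0,0,0,0.07,25],[0,0,0,0,0,0.07,25]]]'  >/dev/null
python3 s.py
python3 -c "
from h import *
C=cal('top');shot('top')
for t,z in [('jaw_face',.034),('holder_bed',.022)]:
    for d in bot.mark_of('top',t): print(t,np.round(d['uv'],1),round(d['confidence'],2),world('top',d['uv'],z,C).round(4))"
```

```text
tq [-0.043 -0.129  0.185] F [ 0.7 -0.1 -2.9] yaw 130.15 q6 40.7
shift [0.   0.   0.03] turn [ 0.002 -0.004 -0.   ] rows>= 1.0 t 23.85
tq [-0.041 -0.104  0.124] F [ 0.7  0.1 -3.2] yaw 117.36 q6 53.5
shift [0.01 0.   0.03] turn [ 0.001 -0.005 -0.   ] rows>= 1.0 t 24.1
```

```bash

for i in 1 2 3; do
python3 -m pendant '[[[0,0,0,0,0,0.06,25],[0,0,0,0,0,0.06,25]]]'  >/dev/null
python3 s.py | head -1
done
```

```text
tq [-0.031 -0.127  0.142] F [ 0.5  0.2 -3.9] yaw 111.03 q6 59.8
tq [-0.05  -0.125  0.104] F [-0.6 -0.4 -3.9] yaw 104.17 q6 66.7
tq [-0.005 -0.177  0.106] F [ 0.3  0.4 -3.6] yaw 97.3 q6 73.5
```

```bash

for i in 1 2; do
python3 -m pendant '[[[0,0,0,0,0,0.06,25],[0,0,0,0,0,0.06,25]]]'  >/dev/null
python3 s.py | head -1
done
python3 -m pendant '[[[0,0,0,0,0,0.06,25]]]'  >/dev/null
python3 s.py
```

```text
tq [-0.055 -0.194  0.139] F [-0.7  0.2 -2.3] yaw 90.44 q6 80.4
tq [-0.093 -0.198  0.138] F [ 0.   0.3 -2.9] yaw 83.57 q6 87.3
tq [-0.053 -0.219  0.137] F [-0.5  0.8 -2.8] yaw 80.13 q6 90.7
shift [0.01 0.   0.03] turn [-0.003 -0.005  0.   ] rows>= 1.0 t 25.17
```

```bash

for i in 1 2 3; do
python3 -m pendant '[[[0,0,0,0,0,0.06,25]]]'  >/dev/null
python3 s.py | head -1
done
```

```text
tq [-0.095 -0.189  0.08 ] F [-0.2  1.3 -3.7] yaw 76.7 q6 94.1
tq [-0.061 -0.139  0.04 ] F [-0.5  1.  -4.5] yaw 73.27 q6 97.6
tq [-0.088 -0.163  0.168] F [-1.  -0.6 -4. ] yaw 69.84 q6 101.0
```

```bash

for i in 1 2 ; do
python3 -m pendant '[[[0,0,0,0,0,0.05,25]]]'  >/dev/null
python3 s.py | head -1
done
```

```text
tq [-0.135 -0.125  0.183] F [ 0.3  0.5 -3.5] yaw 66.97 q6 103.9
tq [-0.133 -0.129  0.072] F [-0.6  0.1 -3.5] yaw 64.13 q6 106.7
```

```bash

python3 - <<'E'
from h import *
a=shot('side');C=cal('side')
ang=np.radians(84);Y=np.array([np.cos(ang),np.sin(ang)]);X=np.array([Y[1],-Y[0]]);c=np.array([.4933,-.2305])
P=lambda w: proj('side',np.r_[c+X*w[0]+Y*w[1],w[2]],C)
o=cv2.resize(a[215:335,240:400],None,fx=5,fy=5,interpolation=2)[:,:,::-1].copy()
for y,col in ((.065,(0,0,255)),(.081,(0,255,255))):
    q=[tuple(int(v) for v in (P((x,y,.044))-[240,215])*5) for x in(-.028,.028)]; cv2.line(o,*q,col,1)
cv2.imwrite('pics/s1.png',o)
for t,z in [('jaw_face',.034),('green_stone_center',.037)]:
    for d in bot.mark_of('side',t): print(t,d['uv'],d['confidence'],world('side',d['uv'],z,C).round(4))
o=bot.get_obs();print(o['joint_efforts'].round(3),o['torque'].round(3))
E
```

```text
green_stone_center [312.8, 303.7] 0.82 [ 0.4899 -0.2385  0.037 ]
[-1.8700e-01 -4.8671e+01  4.7633e+01  1.9200e-01  1.3000e-02  2.7800e-01] [-0.016 -0.112 -0.139]
```

View pics/s1.png

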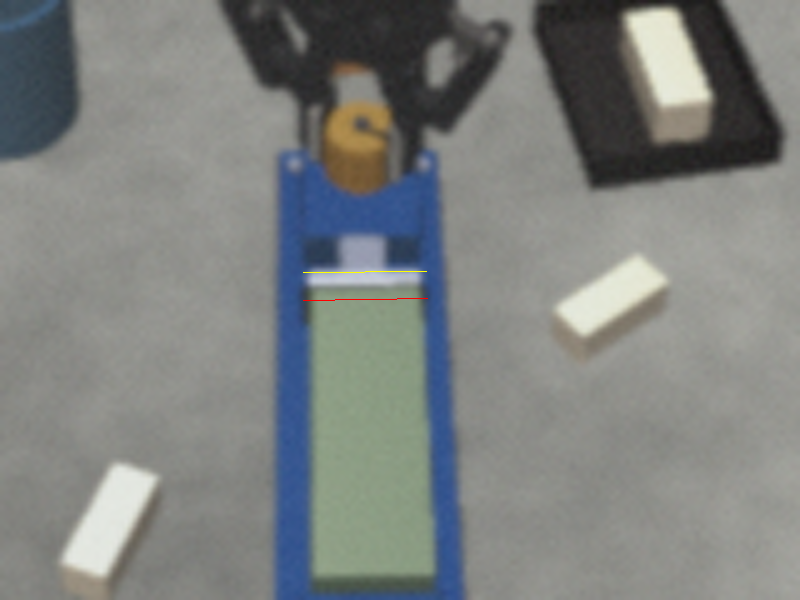

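The side picture shows the screw turned (mark now pointing right at (375,130)), the jaw at (365,278) close up to the green stone, and the white stone in the tray. Single torque readings are noisy, so I'll compare them with the joint-6 effort too.

```bash

cat > t.py <<'E'
from h import *
a=[]
for i in range(3):
    o=bot.get_obs(); a.append((o['torque'][2],o['joint_efforts'][5])); bot.camera('side')
print(np.round(a,3).tolist(),'yaw',o['tcp_rot'][2].round(2),o['ee_pos'].round(4))
E
python3 t.py
python3 -m pendant '[[[0,0,0,0,0,0.04,25]]]'  >/dev/null
python3 t.py
python3 -m pendant '[[[0,0,0,0,0,0.04,25]]]'  >/dev/null
python3 t.py
```

```text
[[-0.139, 0.278], [-0.034, 0.018], [0.013, 0.014]] yaw 64.26 [ 0.5084 -0.0806  0.0438]
[[0.134, -1.315], [-0.032, -0.748], [-0.06, 0.421]] yaw 61.97 [ 0.5084 -0.0806  0.0438]
[[0.136, -1.28], [-0.058, -0.743], [-0.074, 0.434]] yaw 59.78 [ 0.5084 -0.0806  0.0438]
```

```bash

for i in 1 2 3; do
python3 -m pendant '[[[0,0,0,0,0,0.04,25]]]'  >/dev/null
python3 s.py | head -1
done
```

```text
tq [-0.099 -0.144  0.1  ] F [-0.9  1.  -3.3] yaw 57.71 q6 113.1
tq [-0.096 -0.174  0.105] F [ 0.1  0.6 -4.5] yaw 55.45 q6 115.4
tq [-0.159 -0.179  0.133] F [ 0.6  1.  -3.1] yaw 53.19 q6 117.7
```

```bash

for i in 1 2 3; do
python3 -m pendant '[[[0,0,0,0,0,0.04,25]]]'  >/dev/null
python3 s.py | head -1
done
```

```text
tq [-0.115 -0.127  0.122] F [-0.4  1.3 -3.1] yaw 50.92 q6 119.9
tq [-0.104 -0.237  0.166] F [-0.6  1.3 -3.9] yaw 48.65 q6 122.2
tq [-0.122 -0.148  0.194] F [-0.9  0.6 -4. ] yaw 46.38 q6 124.5
```

```bash

for i in 1 2; do
python3 -m pendant '[[[0,0,0,0,0,0.04,25]]]'  >/dev/null
python3 s.py | head -1
done
```

```text
tq [-0.113 -0.116  0.197] F [ 0.1  0.4 -3.9] yaw 44.11 q6 126.7
tq [-0.21  -0.194  0.169] F [-0.8  0.2 -4.1] yaw 41.84 q6 129.0
```

```bash

for i in 1 2 3; do
python3 -m pendant '[[[0,0,0,0,0,0.04,25]]]'  >/dev/null
python3 s.py | head -1
done
```

```text
tq [-0.135 -0.127  0.183] F [-0.3  0.9 -3.3] yaw 39.58 q6 131.3
tq [-0.191 -0.178  0.233] F [ 0.1  1.  -3.8] yaw 37.31 q6 133.5
tq [-0.141 -0.147  0.247] F [-0.   1.4 -3.8] yaw 35.05 q6 135.8
```

```bash

for i in 1 2; do
python3 -m pendant '[[[0,0,0,0,0,0.035,25]]]'  >/dev/null
python3 s.py | head -1
done
```

```text
tq [-0.162 -0.158  0.223] F [-0.3  0.3 -2.8] yaw 33.07 q6 137.8
tq [-0.15  -0.127  0.231] F [ 0.9  1.2 -4. ] yaw 31.11 q6 139.8
```

```bash

python3 -m pendant '[[[0,0,0,0,0,0.03,25]]]'  >/dev/null
python3 s.py | head -1
python3 -m pendant '[[[0,0,0,0,0,0,60],[0,0,0,0,0,0,60],[0,0,0,0,0,0,60],[0,0,-1,0,0,0,60],[0,0,-2,0,0,0,60]]]'
python3 -m pendant '[[[0,0,-4,0,0,0,60],[0,0,-4,0,0,0,60],[0,0,-4,0,0,0,60],[0,0,-4,0,0,0,60],[0,0,0,0,0,0,60]]]'
python3 -c "
from h import *
to(.40,.03,.25,29)"
```

```text
tq [-0.161 -0.108  0.25 ] F [-0.3  0.7 -2.5] yaw 29.44 q6 141.4
time: 27.93
ee_pos: [0.507, -0.0805, 0.0727]
tcp_rot: [-179.6, 0.2, 29.8]
wrist_force: [-0.1, 0.4, 0.3]
opening: 0.0511
time: 28.35
ee_pos: [0.5063, -0.0812, 0.2459]
tcp_rot: [-179.7, -0.0, 30.1]
wrist_force: [0.9, 0.1, 1.2]
opening: 0.0511
shift [ -3.62 -14.96  -0.33] turn [-0.005 -0.     0.019] rows>= 4.0 t 28.35
```

```bash

python3 -m pendant '[[[0,0,0,0,0,-0.12,60],[0,0,0,0,0,-0.12,60],[0,0,0,0,0,-0.12,60],[0,0,0,0,0,-0.12,60],[0,0,0,0,0,-0.12,60]]]' >/dev/null
python3 -m pendant '[[[0,0,0,0,0,-0.12,60],[0,0,0,0,0,-0.12,60],[0,0,0,0,0,-0.1,60],[-3.5,0,1.5,0,0,0,60],[-3.5,0,1.5,0,0,0,60]]]'
python3 -m pendant '[[[-0.8,0,0.5,0,0,0,60],[0,0,0,0,0,0,60],[0,0,0,0,0,0,60],[0,0,0,0,0,0,60]]]'
python3 - <<'E'
from h import *
C=cal('wrist'); a=shot('wrist','w8.png'); b=cv2.cvtColor(cv2.imread('pics/w7.png'),4)
print(bot.get_obs()['ee_pos'],bot.get_obs()['tcp_rot'])
for t,z in [('jaw_face',.034),('thumbscrew_grip',.056)]:
    for d in bot.mark_of('wrist',t): print(t,np.round(d['uv'],1),round(d['confidence'],2),world('wrist',d['uv'],z,C).round(4))
for r in rects('wrist','green_stone_center',.052,C): print(*r)
f=lambda i:cv2.resize(i[40:340,250:390],None,fx=2,fy=2,interpolation=2)
cv2.imwrite('pics/cmp.png',np.hstack([f(b),f(a)])[:,:,::-1])
shot('top')
for t,z in [('red_stone_center',.036),('ochre_stone_center',.036),('cork_center',.03),('dressing_center',.032),('green_stone_center',.052)]:
    for r in rects('top',t,z): print(t,*r)
E
```

```text
time: 29.18
ee_pos: [0.5056, -0.1487, 0.2352]
tcp_rot: [178.7, -0.1, 87.1]
wrist_force: [0.2, 0.3, -0.9]
opening: 0.0512
time: 29.52
ee_pos: [0.504, -0.1607, 0.2306]
tcp_rot: [178.7, -0.1, 87.0]
wrist_force: [0.3, 0.0, -0.0]
opening: 0.0514
[ 0.50421369 -0.16048581  0.23086156] [ 1.78640645e+02 -8.97990335e-02  8.70334575e+01]
jaw_face [309.5 176.5] 0.56 [ 0.5006 -0.1672  0.034 ]
thumbscrew_grip [312.6  88.9] 0.71 [ 0.5085 -0.0809  0.056 ]
0.81 [306. 242.] [ 492.6 -240.1] [151.3  50.8] 83.4
red_stone_center 0.9 [225. 216.] [521.6 247.7] [153.7  52.7] 87.4
ochre_stone_center 0.77 [232. 168.] [624.9 237.4] [152.5  54.8] -82.7
ochre_stone_center 0.38 [347. 151.] [667.2  -7.2] [118.4 101.7] -85.9
cork_center 0.95 [323. 215.] [530.6  42.7] [54.8 39. ] 4.4
dressing_center 0.8 [457. 287.] [ 383.3 -243. ] [58.9 22.6] 62.8
dressing_center 0.76 [350. 149.] [673.8 -13.3] [69.  32.7] -88.6
dressing_center 0.57 [322. 214.] [530.5  43.1] [53.1 40.3] 1.2
dressing_center 0.54 [414. 177.] [ 614.2 -149.6] [53.8 30.5] 28.3
green_stone_center 0.95 [435. 231.] [ 496.1 -192.9] [64.3 52.9] 82.9
```

View pics/cmp.png

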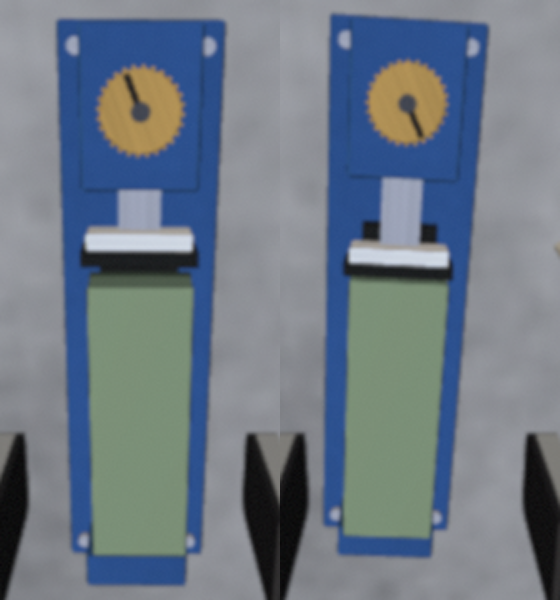

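```bash

python3 - <<'E'
from h import *
def C_(pos,rot):
    T=np.eye(4);T[:3,:3]=R.from_euler('xyz',rot,degrees=True).as_matrix();T[:3,3]=pos
    cc=bot.get_calibration('wrist');return np.array(cc['intrinsics']),T@np.array(cc['T_tool_cam'])
C7=C_([.49934,-.15677,.20849],[-179.711,.2117,84.173]); C8=C_([.50421,-.16049,.23086],[178.6406,-.0898,87.0335])
def ang(n,a,b,C): 
    a,b=[world(n,p,.068,C)[:2] for p in(a,b)]; v=b-a; return a.round(4),np.degrees(np.arctan2(v[1],v[0])).round(1)
f=lambda x,y,s=0:((x-s)/2+250,y/2+40)
print(ang('wrist',f(140,112),f(127,75),C7)); print(ang('wrist',f(407,103,280),f(421,137,280),C8))
print(ang('side',(240+360/5,215+125/5),(240+388/5,215+137/5),cal('side')))
Y=np.array([np.cos(np.radians(84)),np.sin(np.radians(84))]);c=np.array([.4933,-.2305])
# jaw top front/back white edges (z .044), along holder y
for n,p,C in [('w7 back/front',[f(140,229),f(140,250)],C7),('w8',[f(400,243,280),f(400,266,280)],C8)]:
    print(n,[round(float((world('wrist',q,.044,C)[:2]-c)@Y)*1000,1) for q in p])
for n,p,C in [('w7 stone ends',[f(140,288),f(137,554)],C7),('w8',[f(398,280,280),f(388,536,280)],C8)]:
    print(n,[round(float((world('wrist',q,.052,C)[:2]-c)@Y)*1000,1) for q in p])
E
```

```text
(array([ 0.5087, -0.0835]), np.float64(104.5))
(array([ 0.5093, -0.0829]), np.float64(-69.7))
(array([ 0.5083, -0.0807]), np.float64(-37.7))
w7 back/front [95.6, 85.7]
w8 [81.8, 70.1]
w7 stone ends [69.6, -78.5]
w8 [64.9, -85.5]
```

```bash
python3 - <<'E'
import numpy as np
d=np.array([(111.03,.142),(104.17,.104),(97.3,.106),(90.44,.139),(83.57,.138),(80.13,.137),(76.7,.08),(73.27,.04),(69.84,.168),(66.97,.183),(64.13,.072),(61.97,.134),(59.78,.136),(57.71,.1),(55.45,.105),(53.19,.133),(50.92,.122),(48.65,.166),(46.38,.194),(44.11,.197),(41.84,.169),(39.58,.183),(37.31,.233),(35.05,.247),(33.07,.223),(31.11,.231),(29.44,.25)])
for k in range(40,66,2):
    m=.4*np.radians(np.maximum(k-d[:,0],0)); 
    b=(d[:,1]-m).mean(); print(k,round(b,3),round(np.std(d[:,1]-m-b),4),round(np.radians(k-29.44),2), round(np.std(d[:,1]-m-.1),4))
E
```

```text
40 0.144 0.0428 0.18 0.0428
42 0.141 0.0399 0.22 0.0399
44 0.137 0.0374 0.25 0.0374
46 0.133 0.035 0.29 0.035
48 0.129 0.0329 0.32 0.0329
50 0.124 0.0313 0.36 0.0313
52 0.118 0.031 0.39 0.031
54 0.112 0.032 0.43 0.032
56 0.106 0.0343 0.46 0.0343
58 0.099 0.0378 0.5 0.0378
60 0.092 0.0421 0.53 0.0421
62 0.084 0.0466 0.57 0.0466
64 0.076 0.0511 0.6 0.0511
```

The torque fit puts the screw 0.36–0.43 rad past first touch, at about 0.25 N m, which is inside the wanted range. The stone sits against the stop and the robot is clear, so I'm handing in.

```bash
python3 -c "
from workcell import bot
o=bot.get_obs();print(o['time'],o['wrist_force']);print(bot.job_done())"
```

```text
30.0167 [-0.19760856  0.28117939 -0.11969038]
the job is handed in; nothing more can be done
None
```

The grey-green stone is clamped in the holder and the job is handed in at about 30 s of the 72 s allowed. First I moved the large white dressing stone from the bed into the tray. Then I laid the green stone on the bed and let go. Last I turned the thumbscrew clockwise until the resistance rose, released it and backed off.

**Last checks:**
- **Dressing stone:** it lies inside the tray.
- **Green stone:** its end is against the fixed stop (−85.5 mm measured, −85 expected). It is square to within about 0.6°, and the jaw is closed on it.
- **Screw:** the final turning torque was about 0.25 N m. A fit of the torque readings gives about 0.38 rad past first touch, where 0.25 to 0.5 is right.
- **Other stones and cork:** the red stone, ochre stone and cork block were never touched, and at the end I saw no sign that they had moved.
- **Robot:** it ended clear of everything, with wrist force near zero.

**Doubts and disagreements:**
- **Noise:** single torque readings vary by about ±0.03 N m.
- **Slip:** the screw's mark turned 174° while the gripper turned 185°, so the fingers slipped by about 8°, mostly before first touch.
- **Jaw position:** camera estimates of the jaw's place agree only to about 2 mm. I therefore judged the tightness by torque.

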